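Set the suction table's air gate and refit its cover

TASK

Squeeze the spring lock tab of the air regulator's gate and, keeping it squeezed, slide the gate until its pointer lines up with the small index clip, then let the tab go so that the gate is locked there. Then fit the loose cover plate back on the regulator, with the two pins through its two holes and the plate lying flat on both end blocks. Never force the gate along with the tab unpressed, and leave the other things on the table where they are.

Things in the scene. Friction and masses are not known exactly. Their poses are not given: they have to be found in the camera images.
- regulator: Fixed grey air regulator; origin at its underside's centre, the gate slides along its y, z up. Base 130 (x) x 204 (y) x 14 mm high, open at the +-x sides. At y = +-92 mm an end block 90 (x) x 20 (y) mm, top at z = 75 mm, with an upright pin (10 mm diameter, 16 mm tall, upper 9 mm a cone) in the middle of its top. A brake rail runs along y at x = -34 to -26 mm, top at z = 22 mm.
- cover_seat (a point): The point midway between the tops of the two end blocks (75 mm above the table), where the cover's origin lies when it is seated; its axes are those of the regulator (y along the line through the pins).
- gate (a joint): Travel of the gate along the regulator's +y, m: 0 to 0.090 (end stops); at 0 the gate's middle is at y = -45 mm of the regulator. Starts between 0 and 0.02. Slides with about 1.5 N friction while the tab is pressed; otherwise the tab's shoe on the brake rail locks it (over 40 N).
- lock_tab (a joint): How far the spring lock tab is pressed, m: 0 released (gate locked), 0.007 fully pressed at its stop; the gate is free from about 0.001. It is pressed towards the regulator's +x; takes 6 N at first, 9.5 N fully. Let go, it springs back and locks the gate where it stands.
- gate_grip (a point): Middle of the gate's grip, 50 mm above the table, axes as the regulator's. Two upright black plates, to be pinched across x from above: the lock tab at -x (32 mm along y, outer face 24 mm from this point, z 28 to 66 mm) and the fixed wall at +x (40 mm along y, outer face 18 mm from this point, up to z = 68 mm). 42 mm over both, 35 mm when fully squeezed.
- pointer_tip (a point): Tip of the gate's steel pointer, a narrow bar low on the gate's +x side that points to +x; moves with the gate. Axes as the regulator's.
- index_tip (a point): Tip of the index clip, a small steel saddle (14 mm along y, 10 mm tall) fixed on the base at the regulator's +x edge, 50 to 85 mm of gate travel from closed. The gate is set when the pointer tip is opposite this tip: same y in the regulator's frame (2 mm apart in x). Axes as the regulator's.
- cover: Loose flat aluminium cover plate, 90 (x) x 204 (y) x 5 mm, about 0.3 kg, lying on the table right way up. Origin: centre of its underside; z up, y along its length. A square 14 mm hole goes through it at y = +-92 mm, x = 0, for each pin of the regulator. It fits either way round.
- cover_grip (a point): Grasp point on the cover's black bar handle, above the plate's centre, 38 mm above its underside; axes as the cover's. The bar is 70 mm along y, 14 mm wide (x), 33 to 47 mm above the underside, on two 12 mm feet at y = +-27 mm; pinch it across x from above.
- brush: Bystander: wooden-handled brush about 200 mm long lying on the table. Origin: underside, middle.
- weight: Bystander: dark steel weight with a knob, 60 mm diameter, 65 mm tall. Origin: underside.
- amber_bottle: Bystander: amber glass bottle, 60 mm diameter, 150 mm tall. Origin: underside.
- paste_jar: Bystander: glass jar, 72 mm diameter, 80 mm tall. Origin: underside.
- small_frame: Bystander: small wooden picture frame lying flat, 222 x 160 x 14 mm. Origin: underside, middle.
- water_bowl: Bystander: white ceramic bowl, 110 mm diameter, 50 mm tall. Origin: underside.
Things that resemble listed ones, but are neither listed nor needed, are in the scene too. Leave any green look-alike of the regulator alone.

How it is judged:
On the way:
1. the gate's pointer is lined up with the index clip (within 5 mm) and the lock tab is let go (y of pointer_tip in the frame of index_tip between -0.005 and 0.005 m and value of joint lock_tab below 0.001 m), for 0.2 s.
At the end, for the whole second after the job is handed in: Pointer opposite the index clip within 5 mm along the slide, tab released (within 1 mm); cover at rest on both end blocks, pins through its holes: underside within 2.5 mm of the block tops, centred within 5 mm, in line within 0.06 rad, level within 0.04 rad (all of step 1 and z of cover in the frame of cover_seat between -0.0025 and 0.0025 m and horizontal distance between cover and cover_seat below 0.005 m and angle between the y axis of cover and the y axis of regulator, either way round below 0.06 rad and angle between cover's own z axis and vertical below 0.04 rad and linear speed of cover below 0.02 m/s); the robot touches nothing.
It fails at once if the gate is forced along (faster than 30 mm/s) with its lock tab not pressed (value of joint lock_tab below 0.0004 m and (velocity of joint gate above 0.03 m/s or velocity of joint gate below -0.03 m/s)).
It fails at once if a bystander is moved by more than 25 mm (distance of any of brush, weight, amber_bottle, paste_jar, small_frame, water_bowl from where it was at the start of the episode above 0.025 m).
It also fails if it takes over 53 s, if anything falls off the work surface, if the arm or the gripper's body presses on something with over 40 N, if the wrist force passes 120 N, or if a joint passes its speed limit or range.

ROBOT

A 6-joint arm with a two-finger parallel gripper is mounted at the origin on the work surface. World frame = base frame: x ahead of the robot, y to its left, z up, the work surface at z = 0. Lengths are in m, angles in rad, forces in N, time in s.
With the tool pointing down it reaches from about 0.35 to 0.775 m from the base axis. Payload 7.3 kg.
Tool frame: the origin (TCP) lies between the finger pads; the fingertips stand robot.tcp_to_tips ahead of it and the grasp point (between the pads) lies 2 mm behind it (robot.tcp_to_tips is the distance from the TCP to the fingertips, in m); y points along the fingers, x is the direction in which the jaws open and shut, and the axes are right-handed (so a half turn about y gives the same grasp; the last joint's range is limited). The gripper opens to 92 mm and grips with 3 to 60 N. Pads are 19 mm wide; open, the fingers measure 130 mm over their backs; the gripper's body (75 mm by 190 mm) begins 47 mm behind the grasp point.
Start: joints at [-1.482, 0.342, 1.524, -0, 1.275, -0.146], TCP at [0.122, -0.511, 0.244] pointing down, gripper open.
Joint ranges: [-2.53, 2.53], [-0.77, 2.02], [0.04, 2.7], [-1, 4.14], [0.28, 2.66], [-3.11, 3.11]. Speed limits (rad/s): [2.57, 2.57, 3.14, 3.14, 3.14, 3.14].

INTERFACE

Orientations are given as [roll, pitch, yaw] about the fixed x, y, z axes, in that order (R = Rz(yaw) Ry(pitch) Rx(roll)).
In Python, from cell import status, read_camera, get_calibration, robot gives the robot as it stands.
- The arm moves only by the shell command python3 -m creep 'ROWS' [FORCE]. ROWS is JSON, a list of rows, each an object of numbers: "dx", "dy", "dz": the shift along the tool's x, y, z in m; "rx", "ry", "rz": the turn, a rotation vector about the tool's x, y, z in rad; "gripper": the opening, from 0 (shut) to 1 (fully open). A call has 1 to 20 rows; each row is the pose to reach, as a shift and turn from the pose commanded when the call began, along the tool's axes at that moment; what a row does not reach only later rows make up. A row lasts 1/8 s, in which the tool goes at most 62.5 mm and 10.7 degrees, less where a joint would pass 70% of its speed; a pose out of reach is approached as far as the arm can. A call with a gripper value outside its range is refused whole. The fingers move at their own pace and stop on an object; FORCE is the grip in N (left out, the last holds). Time passes only in rows, so rows that repeat a pose let the fingers close. It gives the time, the measured TCP pose, the force and the opening at its end, in the units of the state.
- status.observe(): the state, without advancing time (a new reading comes with each control period).
- read_camera(name): name is "scene" or "side" or "wrist"; returns (picture, depth): 420x560x3 uint8, red, green, blue; 420x560 float32, m along the optical axis (not along the pixel's ray), 0 where there is no reading.
- get_calibration(name): a dict with "fx", "fy", "cx", "cy" (pixels), "xyz" and "rotation" of the camera in the world; the wrist camera has in their place "mount" (4x4, takes a point from camera to tool coordinates, whose origin is the TCP and whose axes are the tool frame's). Camera axes: x right, y down, z forward; pixel columns grow to the right and rows downward; lengths in m; the calibration is good to about 2 mm. A picture is of the moment at which its call begins: read the wrist's pose just before it. get_calibration takes no time and is no camera call.
- robot.hand_in(): hands the job in, once; it reports no verdict.
The state is a dict: "time": time; "qpos": joint angles; "qvel": joint speeds; "joint_efforts": joint torques, N m; "tool_pos": TCP position; "tool_rot": TCP orientation; "contact_force": force on the tool from outside, world axes, zero at the start; "torque": the same for the moment, N m; "opening": finger opening in m.
Only numpy, scipy, OpenCV 4.12 (cv2) and the standard library are available. Lean on these libraries where they do the work, as an engineer would, in place of code of your own. Each camera call takes 0.05 s, during which the arm holds its last target.

## Working session

There is one attempt and no reset: what is moved stays moved. The work goes in short steps, Python scripts to look and compute and a shell command to move; the robot and the scene stay as the last step left them, time stands still between calls to the robot, and variables do not carry over. Pictures are saved under pics/ and viewed, and the job is handed in when it is done.

```bash
ls; mkdir -p pics
python3 - <<'E'
from cell import status, read_camera, get_calibration, robot
import cv2,numpy as np
print(status.observe()); print(robot.tcp_to_tips)
for n in ("scene","side","wrist"):
    p,d=read_camera(n); cv2.imwrite(f"pics/{n}0.png",p[:,:,::-1]); np.save(f"pics/{n}0.npy",d)
    print(n,get_calibration(n))
E
```

```text
pics
{'time': 0.0, 'qpos': array([-1.48199982e+00,  3.42723656e-01,  1.52502132e+00, -2.26475197e-05,
        1.27540295e+00, -1.46007914e-01]), 'qvel': array([ 0.00116373,  0.00021581,  0.0023112 , -0.0003432 ,  0.00020712,
        0.00037352]), 'joint_efforts': array([ 1.89908758e-03, -4.31239414e+01, -2.44221997e+01,  7.19859218e-02,
        5.57304849e-02, -1.20490745e-04]), 'tool_pos': array([ 0.12211933, -0.51020291,  0.24304296]), 'tool_rot': array([-1.57059148e+00,  1.54187389e-03, -1.33598514e+00]), 'contact_force': array([ 0.75678379,  1.07916261, -0.07691998]), 'torque': array([-0.01808392,  0.03336787,  0.00734234]), 'opening': 0.09146005265245157}
0.017
scene {'fx': 452.787404121038, 'fy': 452.787404121038, 'cx': 268.21836026916276, 'cy': 212.12526279282065, 'xyz': array([ 1.33184529, -0.03463766,  1.05343442]), 'rotation': array([-2.42434824,  0.00651805,  1.51723796])}
side {'fx': 489.41002590250247, 'fy': 489.41002590250247, 'cx': 283.8439982646052, 'cy': 212.47232159412604, 'xyz': array([0.18529283, 1.11967165, 1.25515593]), 'rotation': array([-2.37732185, -0.00683211, -2.90016569])}
wrist {'fx': 297.2663498837515, 'fy': 297.2663498837515, 'cx': 275.12791399017914, 'cy': 210.12845683938878, 'mount': array([[ 9.99999214e-01,  1.09857993e-03, -6.04009430e-04,
         3.44868976e-04],
       [ 8.70192978e-04, -2.61416444e-01,  9.65225718e-01,
        -1.41311632e-01],
       [ 9.02479606e-04, -9.65225485e-01, -2.61417194e-01,
         6.92640771e-02],
       [ 0.00000000e+00,  0.00000000e+00,  0.00000000e+00,
         1.00000000e+00]])}
```

View pictures.

View pics/scene0.png

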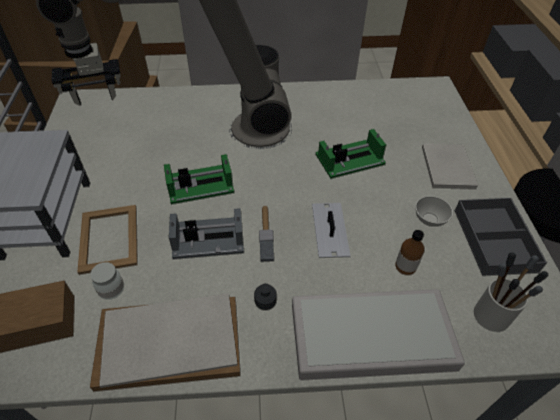

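View pics/side0.png

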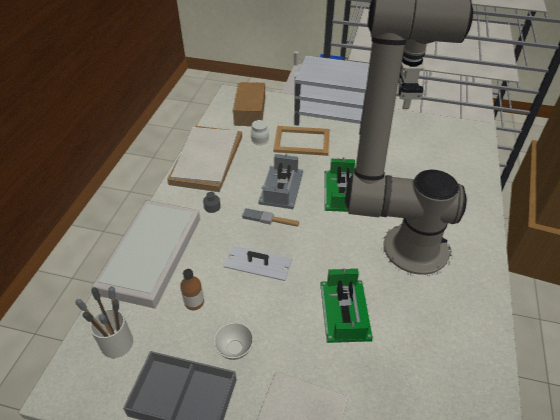

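View pics/wrist0.png

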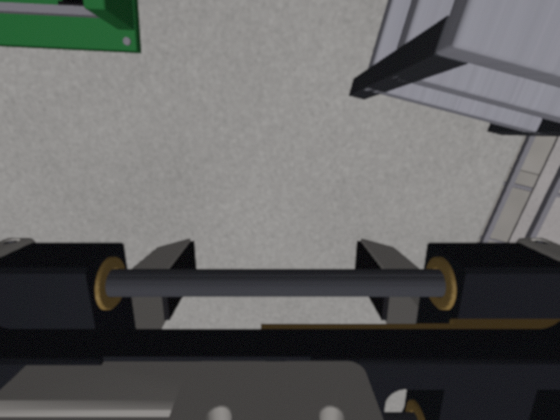

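Candidates. Regulator: the grey one at scene (206,235), against green look-alikes at (199,178) and (351,152). Cover: the silver plate with a black bar at scene (331,228), against the bare plate at (448,165) and the book/tile at (375,330). By the description I choose the grey one and the plate with the handle. I'll check both in a close crop.

```bash
cat > h.py <<'E'
import numpy as np, cv2
from scipy.spatial.transform import Rotation as R
from cell import status, read_camera, get_calibration, robot
def cam(n,st=None):
    c=get_calibration(n)
    if n=="wrist":
        st=st or status.observe(); M=np.array(c["mount"]); Rt=R.from_euler("xyz",st["tool_rot"]).as_matrix()
        return c,Rt@M[:3,:3],st["tool_pos"]+Rt@M[:3,3]
    return c,R.from_euler("xyz",c["rotation"]).as_matrix(),c["xyz"]
def plane(n,uv,z,st=None):
    c,Rc,t=cam(n,st); uv=np.atleast_2d(uv).astype(float)
    r=np.c_[(uv[:,0]-c["cx"])/c["fx"],(uv[:,1]-c["cy"])/c["fy"],np.ones(len(uv))]@Rc.T
    return t+r*((z-t[2])/r[:,2])[:,None]
def cloud(n,d,st=None):
    c,Rc,t=cam(n,st); v,u=np.indices(d.shape)
    P=np.stack([(u-c["cx"])/c["fx"]*d,(v-c["cy"])/c["fy"]*d,d],-1)@Rc.T+t
    P[d<=0]=np.nan; return P
def proj(n,P,st=None):
    c,Rc,t=cam(n,st); q=(np.atleast_2d(P)-t)@Rc
    return np.c_[c["fx"]*q[:,0]/q[:,2]+c["cx"],c["fy"]*q[:,1]/q[:,2]+c["cy"]]
E
python3 - <<'E'
from h import *
s=cv2.imread("pics/scene0.png"); d=cv2.imread("pics/side0.png")
a=cv2.resize(s[195:265,155:255],(500,350),interpolation=3*0+2); 
b=cv2.resize(s[195:265,300:360],(300,350),interpolation=2)
c=cv2.resize(d[145:215,250:312],(310,350//1)[:2] if 0 else (310,350),interpolation=2) if 0 else None
cv2.imwrite("pics/crop1.png",np.hstack([a,b]))
a=cv2.resize(d[148:212,250:314],(400,400),interpolation=2);b=cv2.resize(d[230:294,225:295][:, :64],(400,400),interpolation=2)
cv2.imwrite("pics/crop2.png",np.hstack([a,b]))
for n in("scene","side"):
    D=np.load(f"pics/{n}0.npy");P=cloud(n,D);print(n,P[235,206] if n=="scene" else P[187,282], P[200,430])
E
```

```text
scene [ 0.50140609 -0.17948301  0.01082267] [0.42658315 0.49980496 0.03711453]
side [ 0.49992688 -0.16509833  0.01165536] [0.01215984 0.0619939  0.28094144]
```

View pics/crop1.png

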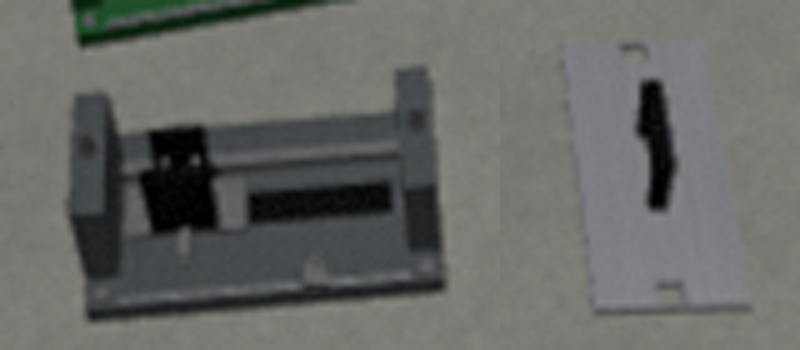

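View pics/crop2.png

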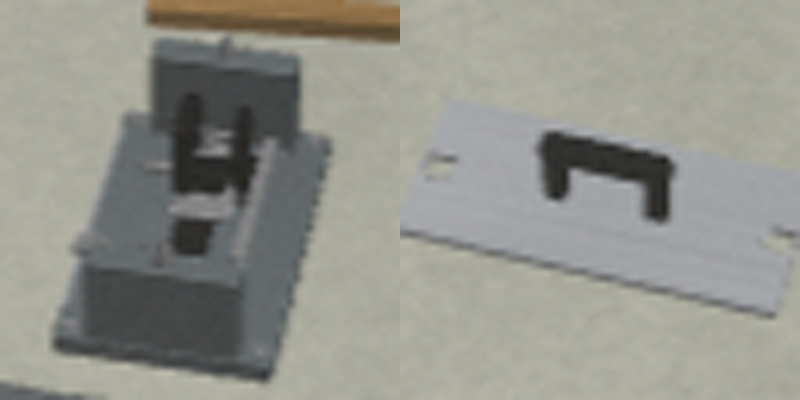

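The crops confirm the choice. The grey regulator has two pins, a black gate at its left end (scene (191,233)), the pointer at about (192,243) and the index clip at about (218,249). The cover has a black bar handle and two square holes. The regulator's x and y run nearly along the world's.

Run:
```python
from h import *
for n,boxes in (("scene",[(160,200,260,265),(305,195,355,262)]),("side",[(250,145,315,215),(220,240,300,290)])):
    P=cloud(n,np.load(f"pics/{n}0.npy"))
    for k,(a,b,c,d) in enumerate(boxes):
        Q=P[b:d,a:c].reshape(-1,3);Q=Q[~np.isnan(Q[:,0])]
        if k==0:
            T=Q[(Q[:,2]>.068)&(Q[:,2]<.078)]
            l=T[T[:,1]<T[:,1].mean()];r=T[T[:,1]>T[:,1].mean()]
            for m in(l,r):
                print(n,"block",len(m),cv2.minAreaRect(m[:,:2].astype(np.float32)),np.median(m[:,2]))
        else:
            T=Q[(Q[:,2]>.002)&(Q[:,2]<.012)]
            print(n,"cover",len(T),cv2.minAreaRect(T[:,:2].astype(np.float32)),np.median(T[:,2]))
            B=Q[(Q[:,2]>.04)&(Q[:,2]<.06)];print("bar",len(B),cv2.minAreaRect(B[:,:2].astype(np.float32)),np.median(B[:,2]))
st=status.observe();print(R.from_euler("xyz",st["tool_rot"]).as_matrix().round(3))
```

```text
scene block 185 ((0.5066348910331726, -0.25716516375541687), (0.08630622178316116, 0.07880650460720062), 33.76128387451172) 0.07318353686163948
scene block 162 ((0.5053762793540955, -0.08238832652568817), (0.08901531994342804, 0.01993419975042343), 2.919635057449341) 0.07353342921471273
scene cover 1239 ((0.482869416475296, 0.18771998584270477), (0.1485569179058075, 0.2607820928096771), 81.83568572998047) 0.004079761058413345
bar 89 ((0.49283042550086975, 0.1883009672164917), (0.014667433686554432, 0.0739533007144928), 87.77294158935547) 0.04473330670684872
side block 101 ((0.5109978318214417, -0.23777151107788086), (0.08775147050619125, 0.08055270463228226), 0.6317929029464722) 0.07295144847932855
side block 113 ((0.5035238265991211, -0.08037302643060684), (0.08965900540351868, 0.02642076276242733), 0.8187442421913147) 0.07319874630379664
side cover 1432 ((0.4874092936515808, 0.1928248107433319), (0.2636912763118744, 0.20030927658081055), 14.198728561401367) 0.004429167955660951
bar 85 ((0.49232733249664307, 0.18984319269657135), (0.017917469143867493, 0.06760745495557785), 88.10871887207031) 0.045355270025770666
[[ 0.233 -0.     0.973]
 [-0.973  0.001  0.233]
 [-0.001 -1.     0.   ]]
```

Run:
```python
from h import *
P=cloud("scene",np.load("pics/scene0.npy"))
Q=P[125:260,0:92].reshape(-1,3);Q=Q[Q[:,2]>.03];print(np.nanpercentile(Q,[1,50,99],axis=0))
Q=P[100:395,:].reshape(-1,3);Q=Q[(Q[:,2]>.1)&(Q[:,0]>.2)&(Q[:,1]>-.5)];print(np.nanpercentile(Q,[1,50,99],axis=0))
Rt=R.from_euler("xyz",status.observe()["tool_rot"]).as_matrix();print(Rt.T@(np.array([.5,-.265,.27])-status.observe()["tool_pos"]))
```

```text
[[ 0.25459433 -0.7399055   0.05050963]
 [ 0.44176841 -0.61258576  0.20640659]
 [ 0.55167916 -0.56786601  0.22222741]]
[[ 0.21648167 -0.04172997  0.1010384 ]
 [ 0.64279804  0.36837326  0.19776151]
 [ 0.85055153  0.59915036  0.2852207 ]]
[-0.15070963 -0.02653822  0.42455632]
```

```bash
python3 -m creep '[{"dx":-0.02,"dy":-0.03,"dz":0.05,"ry":-0.15},{"dx":-0.15,"dy":-0.027,"dz":0.425,"ry":-1.335},{"dx":-0.15,"dy":-0.027,"dz":0.425,"ry":-1.335},{"dx":-0.15,"dy":-0.027,"dz":0.425,"ry":-1.335},{"dx":-0.15,"dy":-0.027,"dz":0.425,"ry":-1.335},{"dx":-0.15,"dy":-0.027,"dz":0.425,"ry":-1.335},{"dx":-0.15,"dy":-0.027,"dz":0.425,"ry":-1.335},{"dx":-0.15,"dy":-0.027,"dz":0.425,"ry":-1.335},{"dx":-0.15,"dy":-0.027,"dz":0.425,"ry":-1.335},{"dx":-0.15,"dy":-0.027,"dz":0.425,"ry":-1.335},{"dx":-0.15,"dy":-0.027,"dz":0.425,"ry":-1.335}]'
python3 - <<'E'
from h import *
import pickle
st=status.observe();print(st["tool_pos"],st["tool_rot"],st["contact_force"]);p,d=read_camera("wrist"); cv2.imwrite("pics/w1.png",p[:,:,::-1]); pickle.dump((st,p,d),open("pics/w1.pkl","wb"))
E
```

```text
[ 0.12215298 -0.51031551  0.24321069] [-1.57060326e+00  1.12229041e-03 -1.33599850e+00] [ 0.92424943  0.55315317 -0.79786121]invalid input at $[0]: expected keys dx, dy, dz, rx, ry, rz, gripper
```

View pics/w1.png

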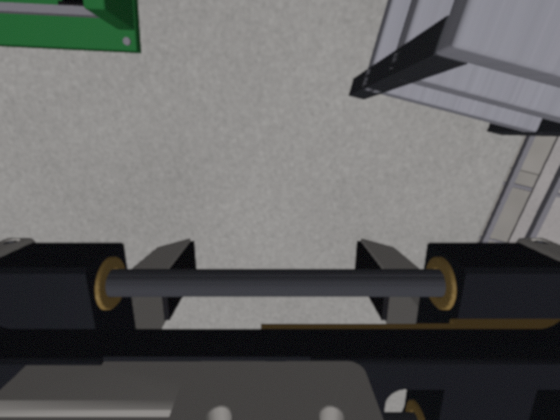

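The call was refused and nothing moved: every row needs all seven keys. The picture is the same as before.

```bash
cat > look.py <<'E'
import sys,pickle
from h import *
n,name=sys.argv[1:3]
st=status.observe();print(st["time"],st["tool_pos"].round(4),st["tool_rot"].round(4),st["contact_force"].round(1),round(st["opening"],4));p,d=read_camera(n); cv2.imwrite(f"pics/{name}.png",p[:,:,::-1]); pickle.dump((st,p,d),open(f"pics/{name}.pkl","wb"))
E
python3 -m creep '[{"dx":-0.02,"dy":-0.03,"dz":0.05,"rx":0,"ry":-0.15,"rz":0,"gripper":1},{"dx":-0.035,"dy":-0.03,"dz":0.10,"rx":0,"ry":-0.3,"rz":0,"gripper":1},{"dx":-0.05,"dy":-0.03,"dz":0.15,"rx":0,"ry":-0.45,"rz":0,"gripper":1},{"dx":-0.07,"dy":-0.03,"dz":0.2,"rx":0,"ry":-0.6,"rz":0,"gripper":1},{"dx":-0.085,"dy":-0.03,"dz":0.25,"rx":0,"ry":-0.75,"rz":0,"gripper":1},{"dx":-0.105,"dy":-0.03,"dz":0.30,"rx":0,"ry":-0.9,"rz":0,"gripper":1},{"dx":-0.125,"dy":-0.027,"dz":0.35,"rx":0,"ry":-1.05,"rz":0,"gripper":1},{"dx":-0.14,"dy":-0.027,"dz":0.4,"rx":0,"ry":-1.2,"rz":0,"gripper":1},{"dx":-0.15,"dy":-0.027,"dz":0.425,"rx":0,"ry":-1.335,"rz":0,"gripper":1},{"dx":-0.15,"dy":-0.027,"dz":0.425,"rx":0,"ry":-1.335,"rz":0,"gripper":1},{"dx":-0.15,"dy":-0.027,"dz":0.425,"rx":0,"ry":-1.335,"rz":0,"gripper":1}]'
python3 look.py wrist w2
```

```text
time: 1.58
tool_pos: [0.5, -0.2661, 0.2705]
tool_rot: [-1.571, 0.001, -0.003]
contact_force: [0.5, -0.3, 0.1]
opening: 0.0919
1.575 [ 0.5    -0.2661  0.2705] [-1.5709e+00  8.0000e-04 -2.9000e-03] [ 0.5 -0.3  0.1] 0.0919
```

View pics/w2.png

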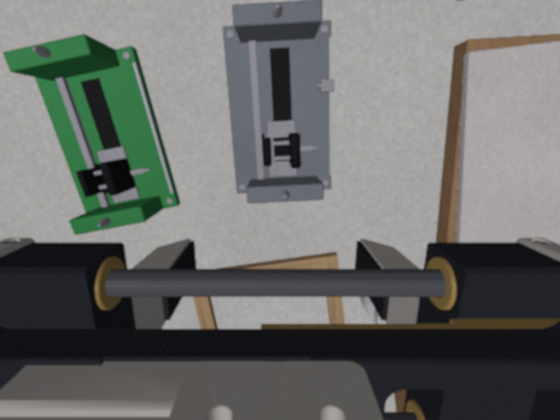

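The wrist view shows the grey regulator at columns 225–330 and rows 0–203. Its pins are at about (278,11) and (286,195), the gate's black plates at (266,150) and (296,150), the pointer at (310,149), and the index clip at (327,85). I'll enlarge it for pixel measurement.

Run:
```python
import cv2
p=cv2.imread("pics/w2.png"); c=cv2.resize(p[60:210,220:345],None,fx=4,fy=4,interpolation=2); c=cv2.convertScaleAbs(c,alpha=1.5)
for k in range(0,150,10): cv2.putText(c,str(60+k),(0,4*k+4),0,.35,(0,255,255))
for k in range(0,125,10): cv2.putText(c,str(220+k),(4*k,10),0,.3,(0,255,0))
cv2.imwrite("pics/w2c.png",c)
c=cv2.resize(p[0:40,220:345],None,fx=5,fy=5,interpolation=2); c=cv2.convertScaleAbs(c,alpha=1.5)
for k in range(0,40,10): cv2.putText(c,str(k),(0,5*k+4),0,.35,(0,255,255))
for k in range(0,125,10): cv2.putText(c,str(220+k),(5*k,10),0,.3,(0,255,0))
cv2.imwrite("pics/w2d.png",c)
```

```text
(no output)
```

View pics/w2c.png

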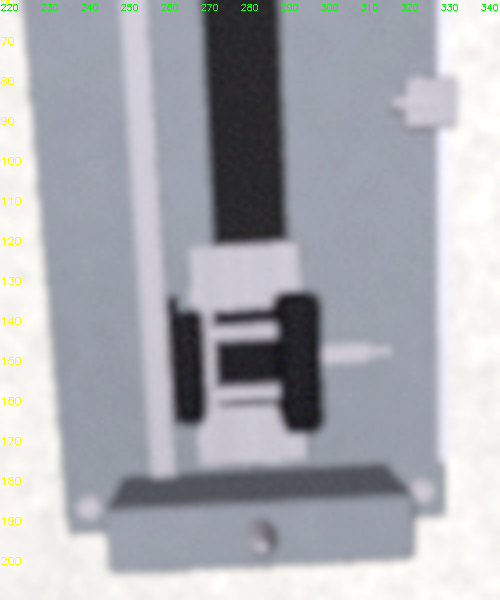

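View pics/w2d.png

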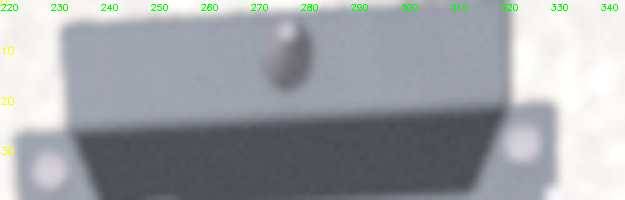

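Run:
```python
from h import *
import pickle
st,p,d=pickle.load(open("pics/w2.pkl","rb"))
A=plane("wrist",[(247,202.5),(323,198.5),(247,187),(322.5,183)],.075,st);B=plane("wrist",[(233,5),(318.5,0),(234.5,26),(319.5,21)],.075,st)
print(A.round(4),B.round(4)); a=A.mean(0);b=B.mean(0);v=b-a;print(a,b,np.hypot(*v[:2]))
yaw=np.arctan2(-v[0],v[1]);c=(a+b)/2;print("centre",c,"yaw",yaw)
Rz=np.array([[np.cos(yaw),-np.sin(yaw)],[np.sin(yaw),np.cos(yaw)]])
C=cloud("wrist",d,st)
f=lambda q:(q[:,:2]-c[:2])@Rz
print("depth pts pointer,index,block,wall top,tab top",[C[v,u].round(4) for u,v in((305,149),(327,85),(260,195),(296,150),(266,150))])
for z in(.016,.02,.024):print("z",z,f(plane("wrist",[(315.5,148),(317.5,85.5),(328,85)],z,st)).round(4))
# plates: tops: wall z .068, tab z .066
print("wall top/ tab",f(plane("wrist",[(290,134),(300,134),(290,167),(300,167)],.068,st)).round(4),f(plane("wrist",[(263,139),(270,139),(263,165),(270,165)],.066,st)).round(4))
# depth based block tops
Q=C.reshape(-1,3);m=(np.abs(Q[:,2]-.075)<.004)&(Q[:,0]>.43)&(Q[:,0]<.6)&(Q[:,1]<-.05);T=Q[m]
for h in(T[T[:,1]<-.17],T[T[:,1]>-.17]):print(len(h),cv2.minAreaRect(h[:,:2].astype(np.float32)))
```

```text
[[ 0.4662 -0.2781  0.075 ]
 [ 0.5546 -0.2735  0.075 ]
 [ 0.4667 -0.2598  0.075 ]
 [ 0.5533 -0.2553  0.075 ]] [[ 0.4577 -0.0771  0.075 ]
 [ 0.5421 -0.073   0.075 ]
 [ 0.4585 -0.0956  0.075 ]
 [ 0.5438 -0.0913  0.075 ]]
[ 0.51016754 -0.26670598  0.075     ] [ 0.50051419 -0.08426309  0.075     ] 0.1826981010833479
centre [ 0.50534086 -0.17548453  0.075     ] yaw 0.05286234272434222
depth pts pointer,index,block,wall top,tab top [array([ 0.5373, -0.2203,  0.0231]), array([ 0.5621, -0.1441,  0.024 ]), array([ 0.4814, -0.2695,  0.074 ]), array([ 0.5227, -0.2186,  0.0689]), array([ 0.4886, -0.2187,  0.0653])]
z 0.016 [[ 0.044  -0.0463]
 [ 0.0479  0.0295]
 [ 0.0609  0.0293]]
z 0.02 [[ 0.0435 -0.0461]
 [ 0.0474  0.029 ]
 [ 0.0602  0.0288]]
z 0.024 [[ 0.0429 -0.0458]
 [ 0.0468  0.0285]
 [ 0.0596  0.0283]]
wall top/ tab [[ 0.0091 -0.026 ]
 [ 0.0203 -0.0266]
 [ 0.0075 -0.0628]
 [ 0.019  -0.0635]] [[-0.0216 -0.0299]
 [-0.0137 -0.0303]
 [-0.0235 -0.0591]
 [-0.0154 -0.0595]]
1266 ((0.5092089176177979, -0.2500978708267212), (0.08902975916862488, 0.05518826097249985), 2.6864819526672363)
2005 ((0.5014023780822754, -0.08418933302164078), (0.08987076580524445, 0.020819762721657753), 2.5499868392944336)
```

```bash
cat > delta.py <<'E'
import sys
from h import *
# target x y z yaw -> shift in tool axes, ry
x,y,z,yaw=map(float,sys.argv[1:5]); st=status.observe();Rt=R.from_euler("xyz",st["tool_rot"]).as_matrix()
T=R.from_euler("xyz",[-np.pi/2,0,yaw]).as_matrix()
print("shift",(Rt.T@(np.array([x,y,z])-st["tool_pos"])).round(4),"rotvec",R.from_matrix(Rt.T@T).as_rotvec().round(4))
E
cat > reg.py <<'E'
import sys,numpy as np
C=np.array([.5053,-.1755]);yaw=.051
def w(x,y):
    return C+np.array([[np.cos(yaw),-np.sin(yaw)],[np.sin(yaw),np.cos(yaw)]])@[x,y]
if __name__=="__main__":print(w(*map(float,sys.argv[1:3])))
E
python3 - <<'E'
import reg,subprocess
g=reg.w(.0015,-.045);print(g);print(subprocess.run(["python3","delta.py",str(g[0]),str(g[1]),".052",".051"],capture_output=True,text=True).stdout)
E
```

```text
[ 0.50909205 -0.22036502]
shift [0.0092 0.2186 0.0462] rotvec [ 0.0001 -0.0544 -0.0005]
```

```bash
python3 -m creep '[{"dx":0.009,"dy":0.04,"dz":0.046,"rx":0,"ry":-0.054,"rz":0,"gripper":1},{"dx":0.009,"dy":0.095,"dz":0.046,"rx":0,"ry":-0.054,"rz":0,"gripper":1},{"dx":0.009,"dy":0.14,"dz":0.046,"rx":0,"ry":-0.054,"rz":0,"gripper":1},{"dx":0.009,"dy":0.165,"dz":0.046,"rx":0,"ry":-0.054,"rz":0,"gripper":1},{"dx":0.009,"dy":0.19,"dz":0.046,"rx":0,"ry":-0.054,"rz":0,"gripper":1},{"dx":0.009,"dy":0.205,"dz":0.046,"rx":0,"ry":-0.054,"rz":0,"gripper":1},{"dx":0.009,"dy":0.218,"dz":0.046,"rx":0,"ry":-0.054,"rz":0,"gripper":1},{"dx":0.009,"dy":0.218,"dz":0.046,"rx":0,"ry":-0.054,"rz":0,"gripper":1}]'
python3 look.py wrist w3; python3 look.py side s3
python3 - <<'E'
import cv2
a=cv2.imread("pics/s3.png");cv2.imwrite("pics/s3c.png",cv2.resize(a[120:230,220:350],None,fx=5,fy=5,interpolation=2))
E
```

```text
time: 2.62
tool_pos: [0.5092, -0.22, 0.0523]
tool_rot: [-1.57, 0.001, 0.052]
contact_force: [0.6, 0.2, 0.2]
opening: 0.0921
2.625 [ 0.5092 -0.22    0.0523] [-1.5703e+00  9.0000e-04  5.2400e-02] [0.6 0.2 0.2] 0.0921
2.675 [ 0.5097 -0.2201  0.0529] [-1.571e+00 -1.000e-04  5.250e-02] [ 0.2 -0.4 -0.2] 0.0917
```

View pics/w3.png

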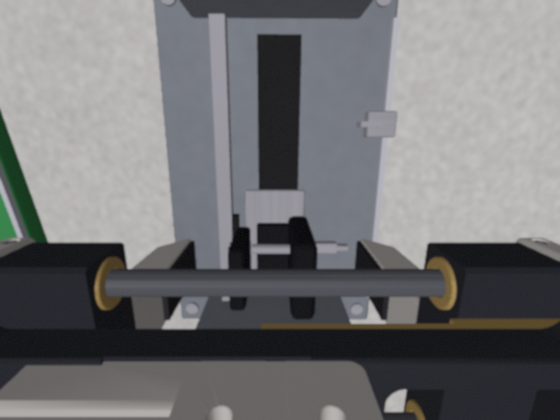

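View pics/s3c.png

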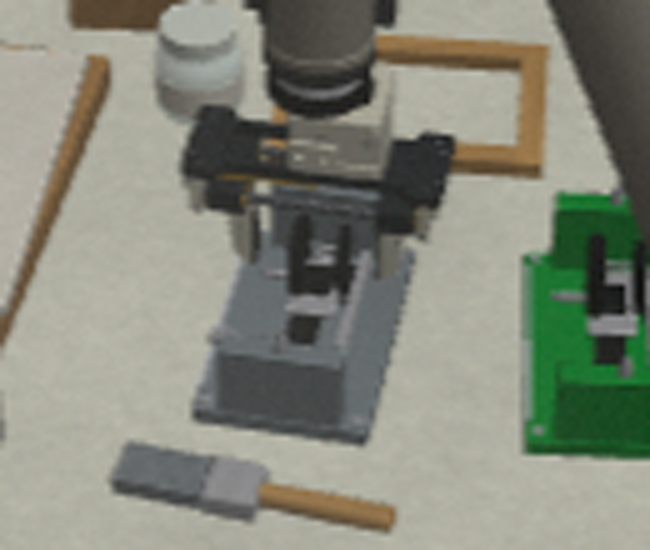

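The wrist view shows the open fingers straddling both black plates (columns 240 and 303), with the pointer tip at (348,248) and the index tip at (361,124). Now I'll squeeze.

```bash
python3 -m creep '[{"dx":0,"dy":0,"dz":0,"rx":0,"ry":0,"rz":0,"gripper":0},{"dx":0,"dy":0,"dz":0,"rx":0,"ry":0,"rz":0,"gripper":0},{"dx":0,"dy":0,"dz":0,"rx":0,"ry":0,"rz":0,"gripper":0},{"dx":0,"dy":0,"dz":0,"rx":0,"ry":0,"rz":0,"gripper":0},{"dx":0,"dy":0,"dz":0,"rx":0,"ry":0,"rz":0,"gripper":0},{"dx":0,"dy":0,"dz":0,"rx":0,"ry":0,"rz":0,"gripper":0}]' 25
python3 look.py wrist w4;python3 -c "
import cv2;a=cv2.imread('pics/w4.png');cv2.imwrite('pics/w4c.png',cv2.resize(a[90:330,150:420],None,fx=2.5,fy=2.5,interpolation=2))"
```

```text
time: 3.48
tool_pos: [0.5102, -0.22, 0.0528]
tool_rot: [-1.571, -0.001, 0.053]
contact_force: [12.0, 2.4, -8.6]
opening: 0.0365
3.475 [ 0.5102 -0.22    0.0528] [-1.5713e+00 -1.5000e-03  5.2500e-02] [12.   2.4 -8.6] 0.0365
```

View pics/w4c.png

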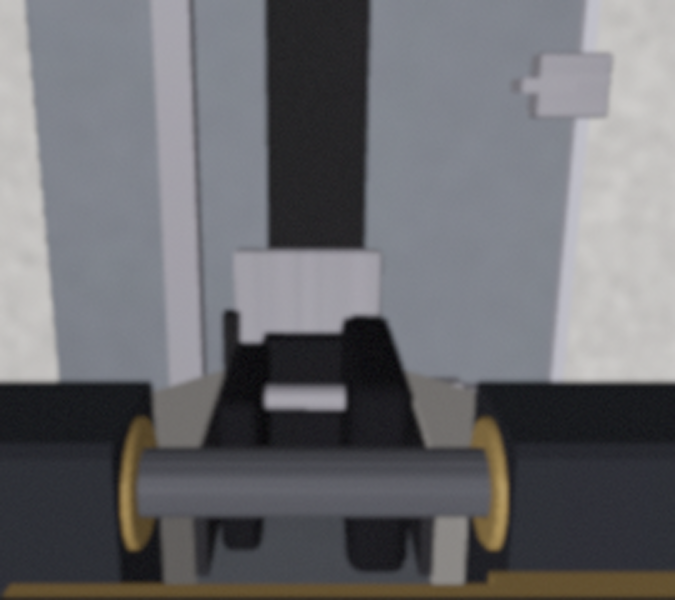

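```bash
python3 -m creep '[{"dx":0.001,"dy":0,"dz":0.004,"rx":0,"ry":0,"rz":0,"gripper":0},{"dx":0.001,"dy":0,"dz":0.012,"rx":0,"ry":0,"rz":0,"gripper":0},{"dx":0.001,"dy":0,"dz":0.022,"rx":0,"ry":0,"rz":0,"gripper":0},{"dx":0.001,"dy":0,"dz":0.032,"rx":0,"ry":0,"rz":0,"gripper":0},{"dx":0.001,"dy":0,"dz":0.042,"rx":0,"ry":0,"rz":0,"gripper":0},{"dx":0.001,"dy":0,"dz":0.052,"rx":0,"ry":0,"rz":0,"gripper":0},{"dx":0.001,"dy":0,"dz":0.06,"rx":0,"ry":0,"rz":0,"gripper":0},{"dx":0.001,"dy":0,"dz":0.067,"rx":0,"ry":0,"rz":0,"gripper":0},{"dx":0.001,"dy":0,"dz":0.072,"rx":0,"ry":0,"rz":0,"gripper":0},{"dx":0.001,"dy":0,"dz":0.072,"rx":0,"ry":0,"rz":0,"gripper":0},{"dx":0.001,"dy":0,"dz":0.072,"rx":0,"ry":0,"rz":0,"gripper":0}]'
python3 look.py wrist w5;python3 look.py scene s5;python3 -c "
import cv2;a=cv2.imread('pics/w5.png');cv2.imwrite('pics/w5c.png',cv2.resize(a[90:330,150:420],None,fx=2.5,fy=2.5,interpolation=2))
a=cv2.imread('pics/s5.png');cv2.imwrite('pics/s5c.png',cv2.resize(a[190:270,155:265],None,fx=6,fy=6,interpolation=2))"
```

```text
time: 4.9
tool_pos: [0.5077, -0.1469, 0.0528]
tool_rot: [-1.571, -0.002, 0.053]
contact_force: [7.1, 1.1, -3.3]
opening: 0.0346
4.9 [ 0.5077 -0.1469  0.0528] [-1.5706 -0.002   0.0531] [ 7.1  1.1 -3.3] 0.0346
4.95 [ 0.5077 -0.1469  0.0528] [-1.5706 -0.002   0.0531] [ 7.   2.1 -3.3] 0.0344
```

View pics/w5c.png

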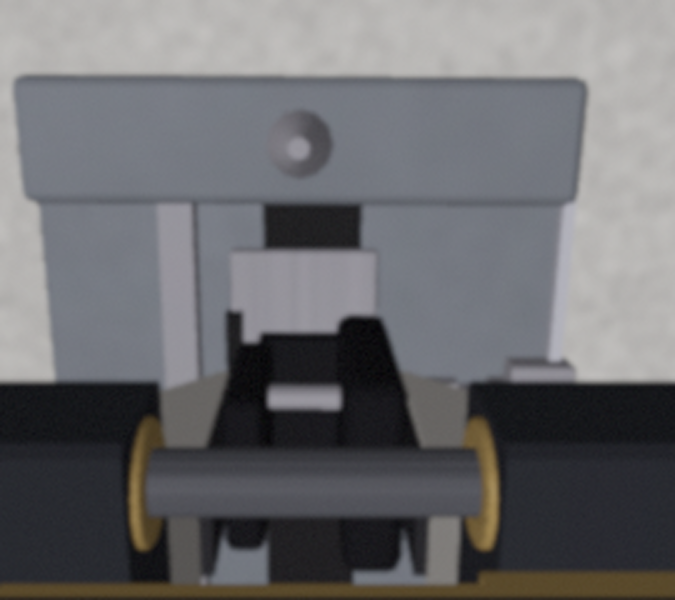

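View pics/s5c.png

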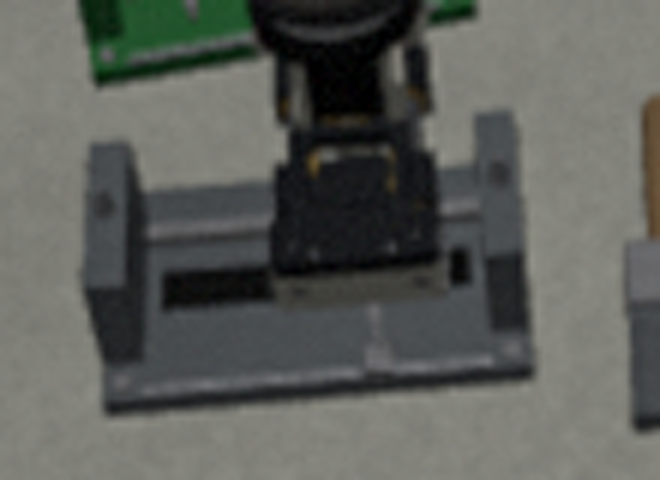

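Run:
```python
from h import *
import pickle
st,p,d=pickle.load(open("pics/w3.pkl","rb"))
y=.0525;u=np.array([-np.sin(y),np.cos(y)])
C=cloud("wrist",d,st);print(C[248,335:350,2].round(3),C[124,358:372,2].round(3))
for z in(.018,.021,.024):
    q=plane("wrist",[(348,248),(361.5,124)],z,st)[:,:2];print(z,(q[1]-q[0])@u, q)
cv2.imwrite("pics/w3c.png",cv2.resize(p[100:270,290:410,::-1],None,fx=4,fy=3.5,interpolation=2))
st2=status.observe();print("moved",(st2["tool_pos"]-st["tool_pos"])[:2]@u)
```

```text
[0.023 0.025 0.023 0.023 0.023 0.023 0.023 0.023 0.023 0.023 0.023 0.024
 0.022 0.015 0.013] [0.018 0.02  0.022 0.024 0.024 0.024 0.023 0.024 0.024 0.024 0.025 0.024
 0.025 0.024]
0.018 0.0754423737276199 [[ 0.55463843 -0.22010046]
 [ 0.55346715 -0.14461555]]
0.021 0.07415356911642959 [[ 0.55378942 -0.21891234]
 [ 0.55263815 -0.14471695]]
0.024 0.07286476450523927 [[ 0.55294041 -0.21772421]
 [ 0.55180914 -0.14481836]]
moved 0.07301872255530939
```

View pics/w3c.png

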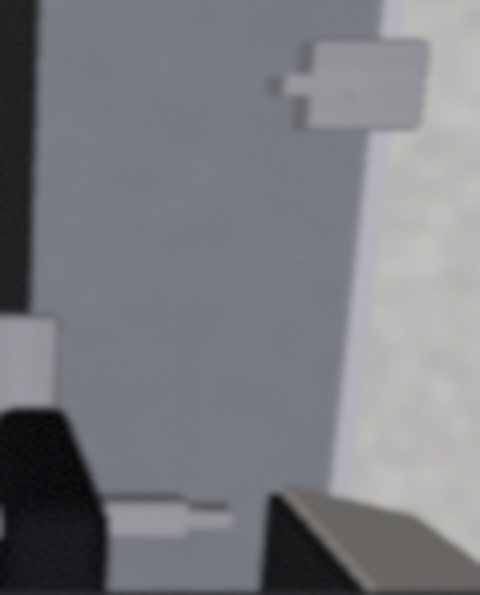

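```bash
python3 -m creep '[{"dx":0,"dy":0,"dz":0.001,"rx":0,"ry":0,"rz":0,"gripper":0},{"dx":0,"dy":0,"dz":0.001,"rx":0,"ry":0,"rz":0,"gripper":0},{"dx":0,"dy":0,"dz":0.001,"rx":0,"ry":0,"rz":0,"gripper":0.6},{"dx":0,"dy":0,"dz":0.001,"rx":0,"ry":0,"rz":0,"gripper":1},{"dx":0,"dy":0,"dz":0.001,"rx":0,"ry":0,"rz":0,"gripper":1},{"dx":0,"dy":0,"dz":0.001,"rx":0,"ry":0,"rz":0,"gripper":1},{"dx":0,"dy":0,"dz":0.001,"rx":0,"ry":0,"rz":0,"gripper":1}]'
python3 -m creep '[{"dx":0,"dy":-0.03,"dz":0,"rx":0,"ry":0,"rz":0,"gripper":1},{"dx":0,"dy":-0.08,"dz":-0.02,"rx":0,"ry":0,"rz":0,"gripper":1},{"dx":0,"dy":-0.12,"dz":-0.06,"rx":0,"ry":0,"rz":0,"gripper":1},{"dx":0,"dy":-0.16,"dz":-0.1,"rx":0,"ry":0,"rz":0,"gripper":1},{"dx":0,"dy":-0.17,"dz":-0.12,"rx":0,"ry":0,"rz":0,"gripper":1},{"dx":0,"dy":-0.17,"dz":-0.12,"rx":0,"ry":0,"rz":0,"gripper":1},{"dx":0,"dy":-0.17,"dz":-0.12,"rx":0,"ry":0,"rz":0,"gripper":1}]'
python3 look.py wrist w6;python3 -c "
import cv2;a=cv2.imread('pics/w6.png');cv2.imwrite('pics/w6c.png',cv2.resize(a[0:240,200:360],None,fx=4,fy=2.5,interpolation=2))"
```

```text
time: 5.88
tool_pos: [0.5068, -0.1468, 0.0527]
tool_rot: [-1.571, -0.0, 0.053]
contact_force: [0.1, 0.0, 0.3]
opening: 0.0798
time: 6.75
tool_pos: [0.5126, -0.2656, 0.2216]
tool_rot: [-1.569, 0.002, 0.053]
contact_force: [-0.9, 0.1, 0.9]
opening: 0.0917
6.75 [ 0.5126 -0.2656  0.2216] [-1.5691  0.0017  0.0533] [-0.9  0.1  0.9] 0.0917
```

View pics/w6.png

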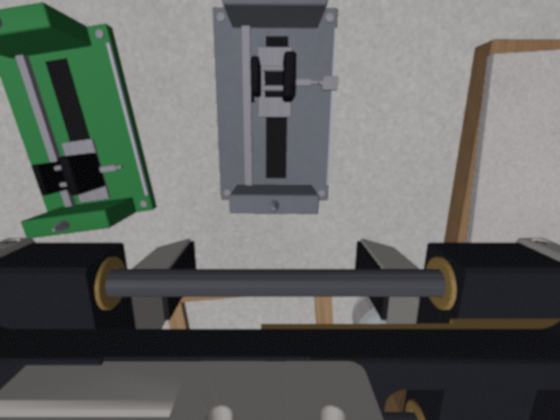

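The gate now stands at (272,78), and the pointer meets the clip at about (323,82). I'll enlarge that.

```bash
python3 -c "
import cv2;a=cv2.imread('pics/w6.png');cv2.imwrite('pics/w6c.png',cv2.convertScaleAbs(cv2.resize(a[50:120,240:345],None,fx=7,fy=7,interpolation=2),alpha=1.4))"
```

```text
(no output)
```

View pics/w6c.png

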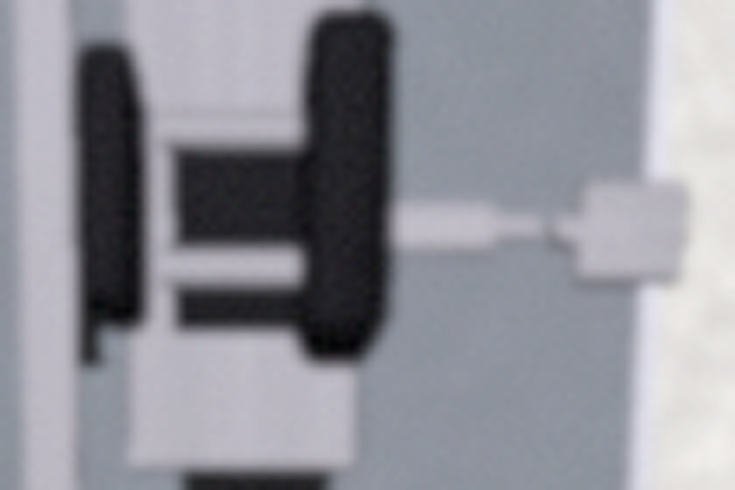

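The pointer sits within about 0.6 px (about 0.6 mm) of the index tip, and the tab has sprung out onto the rail. Next is the cover.

```bash
python3 -c "
from cell import status;print(status.observe()['qpos'].round(3))"; python3 delta.py .58 .19 .27 1.53
```

```text
[-0.611  0.457  1.408  0.     1.279 -0.664]
shift [ 0.0916 -0.0478  0.4512] rotvec [-2.7000e-03 -1.4763e+00 -3.0000e-04]
```

```bash
python3 -m creep '[{"dx":0.01,"dy":-0.01,"dz":0.05,"rx":0,"ry":-0.17,"rz":0,"gripper":1},{"dx":0.02,"dy":-0.02,"dz":0.1,"rx":0,"ry":-0.34,"rz":0,"gripper":1},{"dx":0.03,"dy":-0.03,"dz":0.15,"rx":0,"ry":-0.51,"rz":0,"gripper":1},{"dx":0.04,"dy":-0.04,"dz":0.2,"rx":0,"ry":-0.68,"rz":0,"gripper":1},{"dx":0.05,"dy":-0.048,"dz":0.25,"rx":0,"ry":-0.85,"rz":0,"gripper":1},{"dx":0.06,"dy":-0.048,"dz":0.3,"rx":0,"ry":-1.02,"rz":0,"gripper":1},{"dx":0.07,"dy":-0.048,"dz":0.35,"rx":0,"ry":-1.19,"rz":0,"gripper":1},{"dx":0.08,"dy":-0.048,"dz":0.4,"rx":0,"ry":-1.36,"rz":0,"gripper":1},{"dx":0.092,"dy":-0.048,"dz":0.45,"rx":0,"ry":-1.476,"rz":0,"gripper":1},{"dx":0.092,"dy":-0.048,"dz":0.45,"rx":0,"ry":-1.476,"rz":0,"gripper":1},{"dx":0.092,"dy":-0.048,"dz":0.45,"rx":0,"ry":-1.476,"rz":0,"gripper":1}]'
python3 look.py wrist w7
```

```text
time: 8.18
tool_pos: [0.5804, 0.1878, 0.2699]
tool_rot: [-1.569, 0.001, 1.53]
contact_force: [0.2, -1.5, 0.7]
opening: 0.0921
8.175 [0.5804 0.1878 0.2699] [-1.5691e+00  9.0000e-04  1.5296e+00] [ 0.2 -1.5  0.7] 0.0921
```

View pics/w7.png

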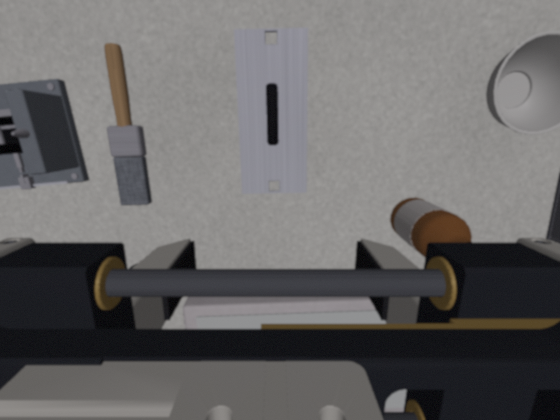

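The cover lies at columns 238–307 and rows 30–192. Its bar is at (272,114) and its holes at about (271,37) and (274,186). Now the measurement.

Run:
```python
from h import *
import pickle
st,p,d=pickle.load(open("pics/w7.pkl","rb"))
hsv=cv2.cvtColor(p,cv2.COLOR_RGB2HSV)
m=(p.max(2)<50).astype(np.uint8);m[:60]=0;m[170:]=0;m[:,:245]=0;m[:,300:]=0
pts=np.argwhere(m)[:,::-1].astype(np.float32);print(len(pts),cv2.minAreaRect(pts))
q=plane("wrist",pts,.047,st)[:,:2].astype(np.float32);r=cv2.minAreaRect(q);print("bar",r)
b=((p[:,:,2].astype(int)-p[:,:,0])>8).astype(np.uint8);b[210:]=0;b[:,:225]=0;b[:,320:]=0;b=cv2.morphologyEx(b,2,np.ones((3,3)))
b=cv2.morphologyEx(b,3,np.ones((9,9)))
cs,_=cv2.findContours(b,0,2);c=max(cs,key=cv2.contourArea);print(cv2.minAreaRect(c))
q=plane("wrist",c[:,0],.005,st)[:,:2].astype(np.float32);print("plate",cv2.minAreaRect(q))
cv2.imwrite("pics/w7c.png",cv2.convertScaleAbs(cv2.resize(p[20:200,225:320,::-1],None,fx=5,fy=3.3,interpolation=2),alpha=1.3))
```

```text
545 ((271.5, 113.5), (59.0, 9.0), 90.0)
bar ((0.4914192259311676, 0.18680870532989502), (0.010421209037303925, 0.06561565399169922), 87.73368835449219)
((297.0, 61.5), (11.0, 8.0), 90.0)
plate ((0.4279366135597229, 0.22088967263698578), (0.010016292333602905, 0.012550944462418556), 88.58270263671875)
```

View pics/w7c.png

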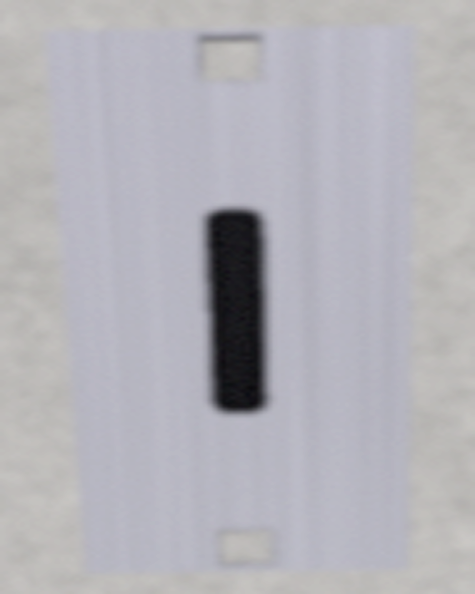

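Run:
```python
from h import *
import pickle
st,p,d=pickle.load(open("pics/w7.pkl","rb"))
q=plane("wrist",[(234.6,28.5),(307.8,28.5),(306.6,192.1),(242.6,192.7)],.005,st)[:,:2];print(q.round(4))
m=q.mean(0);a=(q[0]+q[1]-q[2]-q[3])/2;print("centre",m,"len",np.hypot(*a),"yaw of long axis",np.arctan2(-a[1],-a[0]))
h=plane("wrist",[(271.2,37.5),(274,185.5)],.005,st)[:,:2];a=h[0]-h[1];print(h,"mid",h.mean(0),np.hypot(*a),np.arctan2(-a[1],-a[0]))
b=plane("wrist",[((208+262)/2/5+225,210/3.3+20),((212+268)/2/5+225,410/3.3+20)],.047,st)[:,:2];print(b,b.mean(0))
```

```text
[[0.3883 0.1458]
 [0.3919 0.2348]
 [0.5945 0.2307]
 [0.5918 0.1416]]
centre [0.49159991 0.18822753] len 0.20310807956668805 yaw of long axis -0.020479899230534438
[[0.39985977 0.18987922]
 [0.58337361 0.18572722]] mid [0.49161669 0.18780322] 0.18356080071578187 -0.02262117951645473
[[0.45828004 0.18877606]
 [0.5257149  0.18707047]] [0.49199747 0.18792327]
```

```bash
python3 delta.py .4917 .188 .038 1.549
```

```text
shift [-0.0027  0.2323  0.0886] rotvec [-0.0012 -0.0205 -0.0007]
```

```bash
python3 -m creep '[{"dx":-0.003,"dy":0.03,"dz":0.045,"rx":-0.001,"ry":-0.02,"rz":0,"gripper":1},{"dx":-0.003,"dy":0.08,"dz":0.0885,"rx":-0.001,"ry":-0.02,"rz":0,"gripper":1},{"dx":-0.003,"dy":0.13,"dz":0.0885,"rx":-0.001,"ry":-0.02,"rz":0,"gripper":1},{"dx":-0.003,"dy":0.18,"dz":0.0885,"rx":-0.001,"ry":-0.02,"rz":0,"gripper":1},{"dx":-0.003,"dy":0.21,"dz":0.0885,"rx":-0.001,"ry":-0.02,"rz":0,"gripper":0.5},{"dx":-0.003,"dy":0.225,"dz":0.0885,"rx":-0.001,"ry":-0.02,"rz":0,"gripper":0.5},{"dx":-0.003,"dy":0.232,"dz":0.0885,"rx":-0.001,"ry":-0.02,"rz":0,"gripper":0.4},{"dx":-0.003,"dy":0.232,"dz":0.0885,"rx":-0.001,"ry":-0.02,"rz":0,"gripper":0.2},{"dx":-0.003,"dy":0.232,"dz":0.0885,"rx":-0.001,"ry":-0.02,"rz":0,"gripper":0},{"dx":-0.003,"dy":0.232,"dz":0.0885,"rx":-0.001,"ry":-0.02,"rz":0,"gripper":0},{"dx":-0.003,"dy":0.232,"dz":0.0885,"rx":-0.001,"ry":-0.02,"rz":0,"gripper":0},{"dx":-0.003,"dy":0.232,"dz":0.0885,"rx":-0.001,"ry":-0.02,"rz":0,"gripper":0}]' 45
python3 look.py wrist w8
```

```text
time: 9.72
tool_pos: [0.4927, 0.1882, 0.0389]
tool_rot: [-1.572, 0.0, 1.549]
contact_force: [0.1, -0.0, 0.7]
opening: 0.0165
9.725 [0.4927 0.1882 0.0389] [-1.5721  0.      1.5491] [ 0.1 -0.   0.7] 0.0165
```

View pics/w8.png

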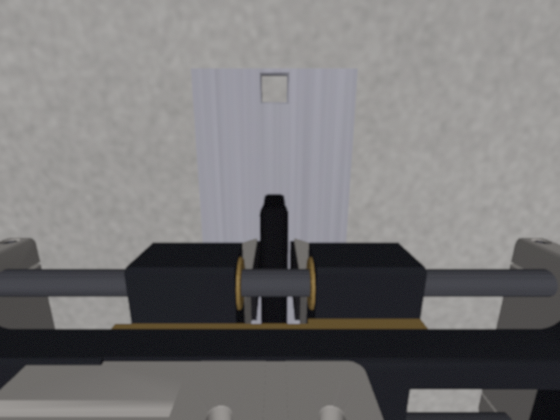

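The fingers straddle the bar (about (275,240)) with the near hole at (275,88). The opening reads 16.5 mm, so I'll let the fingers close fully and then lift.

```bash
python3 -m creep '[{"dx":0,"dy":0,"dz":0,"rx":0,"ry":0,"rz":0,"gripper":0},{"dx":0,"dy":0,"dz":0,"rx":0,"ry":0,"rz":0,"gripper":0},{"dx":0,"dy":0,"dz":0,"rx":0,"ry":0,"rz":0,"gripper":0},{"dx":0,"dy":-0.02,"dz":0,"rx":0,"ry":0,"rz":0,"gripper":0},{"dx":0,"dy":-0.06,"dz":0,"rx":0,"ry":0,"rz":0,"gripper":0},{"dx":0,"dy":-0.1,"dz":0,"rx":0,"ry":0,"rz":0,"gripper":0},{"dx":0,"dy":-0.14,"dz":0,"rx":0,"ry":0,"rz":0,"gripper":0},{"dx":0,"dy":-0.17,"dz":0,"rx":0,"ry":0,"rz":0,"gripper":0},{"dx":0,"dy":-0.18,"dz":0,"rx":0,"ry":0,"rz":0,"gripper":0},{"dx":0,"dy":-0.18,"dz":0,"rx":0,"ry":0,"rz":0,"gripper":0}]'
python3 look.py wrist w9
```

```text
time: 11.02
tool_pos: [0.4922, 0.1882, 0.218]
tool_rot: [-1.571, 0.0, 1.549]
contact_force: [-0.2, -0.0, -3.5]
opening: 0.0134
11.025 [0.4922 0.1882 0.218 ] [-1.571e+00  2.000e-04  1.549e+00] [-0.2 -0.  -3.5] 0.0134
```

View pics/w9.png

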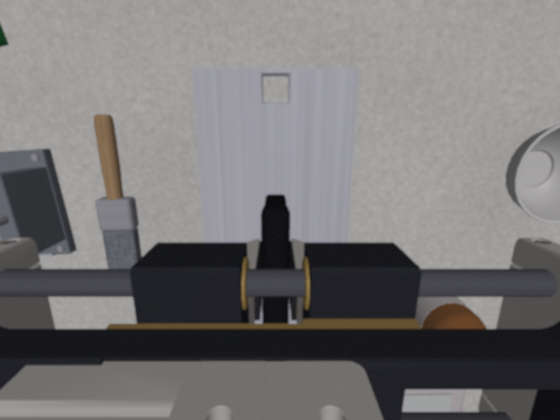

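Run:
```python
from h import *
import pickle
st,p,d=pickle.load(open("pics/w9.pkl","rb"))
Rt=R.from_euler("xyz",st["tool_rot"]).as_matrix()
C=(cloud("wrist",d,st)-st["tool_pos"])@Rt
reg=[C[75:225,205:255].reshape(-1,3),C[75:225,300:345].reshape(-1,3)]
Q=np.vstack(reg);Q=Q[(Q[:,1]<.06)];A=np.c_[Q[:,0],Q[:,2],np.ones(len(Q))];s=np.linalg.lstsq(A,Q[:,1],rcond=None)[0];print("y=ax+bz+c",s,len(Q))
def tp(uv,y):
    M=np.array(get_calibration("wrist")["mount"]);c=get_calibration("wrist");uv=np.atleast_2d(uv)
    r=np.c_[(uv[:,0]-c["cx"])/c["fx"],(uv[:,1]-c["cy"])/c["fy"],np.ones(len(uv))]@M[:3,:3].T
    return M[:3,3]+r*((y-M[1,3])/r[:,1])[:,None]
cv2.imwrite("pics/w9c.png",cv2.convertScaleAbs(cv2.resize(p[60:240,185:365,::-1],None,fx=3.3,fy=3.3,interpolation=2),alpha=1.3))
for y in(.033,.034,.035):print(tp([(261.5,73.5),(290,73.5),(289.5,103),(262,103),(275.5,88.5),(194,70),(356,70)],y).round(4)[:,[0,2]])
```

```text
y=ax+bz+c [-0.0012924  -0.0021144   0.03351083] 14196
[[-0.0078  0.1003]
 [ 0.0076  0.1003]
 [ 0.0075  0.0852]
 [-0.0077  0.0852]
 [-0.0002  0.0927]
 [-0.0441  0.102 ]
 [ 0.0431  0.102 ]]
[[-0.0078  0.1004]
 [ 0.0076  0.1004]
 [ 0.0076  0.0853]
 [-0.0077  0.0853]
 [-0.0002  0.0928]
 [-0.0444  0.1021]
 [ 0.0434  0.1022]]
[[-0.0079  0.1006]
 [ 0.0077  0.1006]
 [ 0.0076  0.0854]
 [-0.0078  0.0854]
 [-0.0002  0.093 ]
 [-0.0446  0.1023]
 [ 0.0436  0.1024]]
```

View pics/w9c.png

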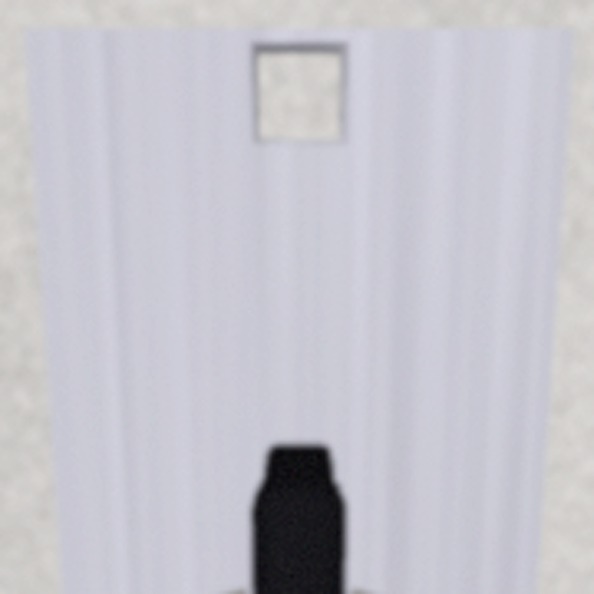

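Run:
```python
from h import *
import pickle
def crop(n,u,v,r,f=8):
    st,p,d=pickle.load(open(f"pics/{n}.pkl","rb"));v0=max(0,v-r);c=cv2.resize(p[v0:v+r,u-r:u+r,::-1],None,fx=f,fy=f,interpolation=2);c=cv2.convertScaleAbs(c,alpha=1.6);return c
a=crop("w5",269,148,25);b=crop("w6",276,205,25)
cv2.imwrite("pics/pins.png",np.hstack([a,b])[:600])
```

```text
(no output)
```

View pics/pins.png

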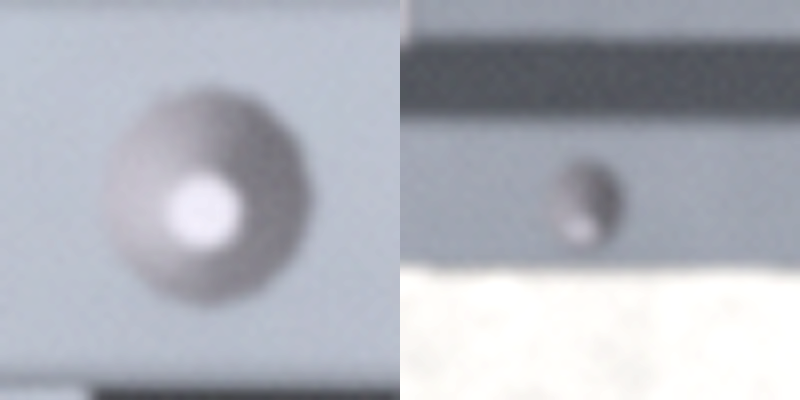

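```bash
python3 - <<'E'
from h import *
import pickle
L=lambda n:pickle.load(open(f"pics/{n}.pkl","rb"))[0]
P=plane("wrist",(269.6,149.25),.091,L("w5"))[0];M=plane("wrist",(274.1,208.75),.091,L("w6"))[0]
P2,M2=plane("wrist",[(277.5,6),(286,196)],.091,L("w2"))
for p,m in((P,M),(P2,M2)):
    v=p-m;print(p.round(4),m.round(4),np.hypot(*v[:2]),"c",(p+m)[:2]/2,"yaw",np.arctan2(-v[0],v[1]))
E
python3 delta.py .508 -.176 .2 .052
```

```text
[ 0.5018 -0.0827  0.091 ] [ 0.5112 -0.2667  0.091 ] 0.18425634674531913 c [ 0.50652176 -0.1746637 ] yaw 0.05078596908780589
[ 0.5022 -0.0826  0.091 ] [ 0.5116 -0.2658  0.091 ] 0.1834775662726483 c [ 0.50691109 -0.17417898] yaw 0.05123387494357433
shift [-0.3636  0.0175 -0.0242] rotvec [-5.000e-04  1.497e+00 -1.500e-03]
```

```bash
python3 delta.py .5068 -.1754 .145 .051
```

```text
shift [-0.363   0.0725 -0.023 ] rotvec [-5.000e-04  1.498e+00 -1.500e-03]
```

```bash
python3 -m creep '[{"dx":-0.02,"dy":0,"dz":0,"rx":0,"ry":0.05,"rz":0,"gripper":0},{"dx":-0.05,"dy":0,"dz":-0.002,"rx":0,"ry":0.18,"rz":0,"gripper":0},{"dx":-0.09,"dy":0,"dz":-0.005,"rx":0,"ry":0.35,"rz":0,"gripper":0},{"dx":-0.13,"dy":0,"dz":-0.008,"rx":0,"ry":0.52,"rz":0,"gripper":0},{"dx":-0.17,"dy":0,"dz":-0.01,"rx":0,"ry":0.69,"rz":0,"gripper":0},{"dx":-0.21,"dy":0,"dz":-0.013,"rx":0,"ry":0.86,"rz":0,"gripper":0},{"dx":-0.25,"dy":0,"dz":-0.016,"rx":0,"ry":1.03,"rz":0,"gripper":0},{"dx":-0.29,"dy":0,"dz":-0.019,"rx":0,"ry":1.2,"rz":0,"gripper":0},{"dx":-0.325,"dy":0.01,"dz":-0.021,"rx":0,"ry":1.35,"rz":0,"gripper":0},{"dx":-0.35,"dy":0.02,"dz":-0.023,"rx":0,"ry":1.45,"rz":-0.001,"gripper":0},{"dx":-0.363,"dy":0.04,"dz":-0.023,"rx":0,"ry":1.498,"rz":-0.001,"gripper":0},{"dx":-0.363,"dy":0.06,"dz":-0.023,"rx":0,"ry":1.498,"rz":-0.001,"gripper":0},{"dx":-0.363,"dy":0.0725,"dz":-0.023,"rx":0,"ry":1.498,"rz":-0.001,"gripper":0},{"dx":-0.363,"dy":0.0725,"dz":-0.023,"rx":0,"ry":1.498,"rz":-0.001,"gripper":0},{"dx":-0.363,"dy":0.0725,"dz":-0.023,"rx":0,"ry":1.498,"rz":-0.001,"gripper":0}]'
python3 look.py wrist w10; python3 look.py side s10;python3 look.py scene c10; python3 -c "
import cv2,numpy as np;a=cv2.imread('pics/w10.png');a=cv2.resize(a[60:160,210:340],None,fx=4,fy=4,interpolation=2)
b=cv2.imread('pics/s10.png');b=cv2.resize(b[120:220,230:330],(400,400),interpolation=2)
cv2.imwrite('pics/m10.png',np.hstack([a[:,:400],b]))"
```

```text
time: 12.95
tool_pos: [0.5079, -0.1752, 0.1466]
tool_rot: [-1.571, -0.002, 0.051]
contact_force: [-0.2, 0.6, -3.2]
opening: 0.0135
12.95 [ 0.5079 -0.1752  0.1466] [-1.5707 -0.0022  0.0514] [-0.2  0.6 -3.2] 0.0135
13.0 [ 0.5081 -0.1752  0.1469] [-1.571  -0.0028  0.0514] [ 0.8 -0.2 -3.6] 0.0136
13.05 [ 0.5081 -0.1752  0.147 ] [-1.5711 -0.003   0.0514] [ 0.   1.  -3.4] 0.0135
```

View pics/m10.png

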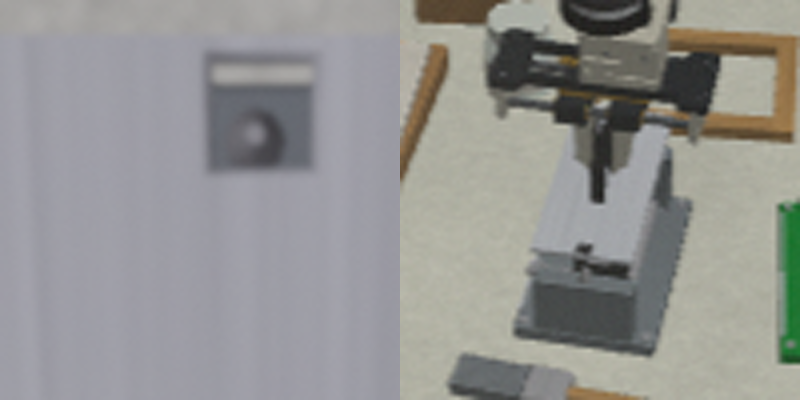

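View pics/c10.png

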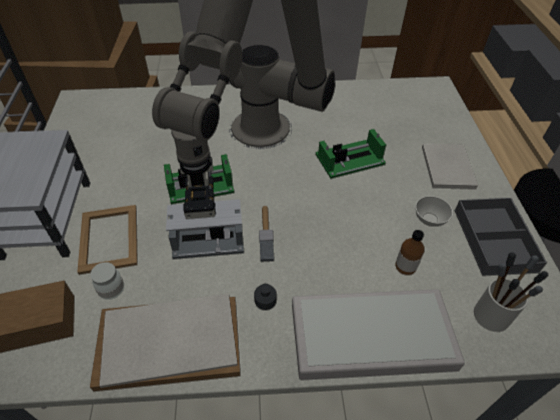

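The pin tip shows through the front hole at (274,93), with the hole's rim at columns 262–289 and rows 73–103. I'll compute the residual.

Run:
```python
from h import *
import pickle
st=pickle.load(open("pics/w10.pkl","rb"))[0]
def tp(uv,y):
    c=get_calibration("wrist");M=np.array(c["mount"]);uv=np.atleast_2d(uv)
    r=np.c_[(uv[:,0]-c["cx"])/c["fx"],(uv[:,1]-c["cy"])/c["fy"],np.ones(len(uv))]@M[:3,:3].T
    return (M[:3,3]+r*((y-M[1,3])/r[:,1])[:,None])[:,[0,2]]
pin=tp((274.2,93.2),st["tool_pos"][2]-.091)[0];hole=tp([(261.8,73),(288.8,73),(288.8,103),(261.8,103)],.034).mean(0);print("pin",pin,"hole",hole,"move tool x,z",pin-hole)
# same for the rear pin by measured pose
Rt=R.from_euler("xyz",st["tool_rot"]).as_matrix();print(((np.array([.5112,-.2667,.091])-st["tool_pos"])@Rt).round(4),((np.array([.5018,-.0827,.091])-st["tool_pos"])@Rt).round(4))
```

```text
pin [-0.00145922  0.09164301] hole [-0.0007809   0.09181215] move tool x,z [-0.00067832 -0.00016914]
[-0.0016  0.0556 -0.0916] [-0.0015  0.0556  0.0926]
```

```bash
python3 -m creep '[{"dx":-0.001,"dy":0,"dz":0,"rx":0,"ry":0,"rz":0.001,"gripper":0},{"dx":-0.001,"dy":0.006,"dz":0,"rx":0,"ry":0,"rz":0.002,"gripper":0},{"dx":-0.001,"dy":0.012,"dz":0,"rx":0,"ry":0,"rz":0.002,"gripper":0},{"dx":-0.001,"dy":0.018,"dz":0,"rx":0,"ry":0,"rz":0.002,"gripper":0},{"dx":-0.001,"dy":0.023,"dz":0,"rx":0,"ry":0,"rz":0.002,"gripper":0},{"dx":-0.001,"dy":0.027,"dz":0,"rx":0,"ry":0,"rz":0.002,"gripper":0},{"dx":-0.001,"dy":0.03,"dz":0,"rx":0,"ry":0,"rz":0.002,"gripper":0},{"dx":-0.001,"dy":0.03,"dz":0,"rx":0,"ry":0,"rz":0.002,"gripper":0},{"dx":-0.001,"dy":0.03,"dz":0,"rx":0,"ry":0,"rz":0.002,"gripper":0}]'
python3 look.py wrist w11; python3 look.py side s11; python3 -c "
import cv2,numpy as np;a=cv2.imread('pics/w11.png');a=cv2.resize(a[60:160,210:310],None,fx=4,fy=4,interpolation=2)
b=cv2.imread('pics/s11.png');b=cv2.resize(b[120:220,230:330],(400,400),interpolation=2)
cv2.imwrite('pics/m11.png',np.hstack([a[:,:400],b]))"
```

```text
time: 14.22
tool_pos: [0.5068, -0.1753, 0.1164]
tool_rot: [-1.571, 0.0, 0.051]
contact_force: [0.4, 0.4, -3.3]
opening: 0.0136
14.225 [ 0.5068 -0.1753  0.1164] [-1.5706  0.      0.051 ] [ 0.4  0.4 -3.3] 0.0136
14.275 [ 0.5067 -0.1753  0.1164] [-1.5705  0.      0.051 ] [ 0.3 -0.3 -3.8] 0.0139
```

View pics/m11.png

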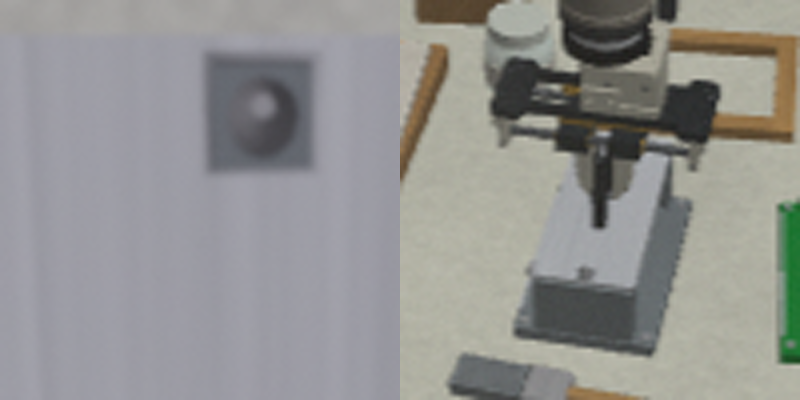

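The front pin is centred in its hole at about (275,89), free of contact, with the plate about 2 mm above the blocks. I'll lower the rest, release and lift clear.

```bash
python3 -m creep '[{"dx":0,"dy":0.001,"dz":0,"rx":0,"ry":0,"rz":0,"gripper":0},{"dx":0,"dy":0.002,"dz":0,"rx":0,"ry":0,"rz":0,"gripper":0},{"dx":0,"dy":0.0025,"dz":0,"rx":0,"ry":0,"rz":0,"gripper":0},{"dx":0,"dy":0.0025,"dz":0,"rx":0,"ry":0,"rz":0,"gripper":0}]'
python3 -m creep '[{"dx":0,"dy":0,"dz":0,"rx":0,"ry":0,"rz":0,"gripper":0.3},{"dx":0,"dy":0,"dz":0,"rx":0,"ry":0,"rz":0,"gripper":0.6},{"dx":0,"dy":0,"dz":0,"rx":0,"ry":0,"rz":0,"gripper":0.6},{"dx":0,"dy":0,"dz":0,"rx":0,"ry":0,"rz":0,"gripper":0.6},{"dx":0,"dy":-0.02,"dz":0,"rx":0,"ry":0,"rz":0,"gripper":0.6},{"dx":0,"dy":-0.05,"dz":0,"rx":0,"ry":0,"rz":0,"gripper":0.6},{"dx":0,"dy":-0.09,"dz":-0.04,"rx":0,"ry":0,"rz":0,"gripper":0.6},{"dx":0,"dy":-0.13,"dz":-0.08,"rx":0,"ry":0,"rz":0,"gripper":0.6},{"dx":0,"dy":-0.15,"dz":-0.1,"rx":0,"ry":0,"rz":0,"gripper":0.6},{"dx":0,"dy":-0.15,"dz":-0.1,"rx":0,"ry":0,"rz":0,"gripper":0.6},{"dx":0,"dy":-0.15,"dz":-0.1,"rx":0,"ry":0,"rz":0,"gripper":0.6}]'
python3 look.py wrist w12; python3 look.py side s12;python3 look.py scene c12; python3 -c "
import cv2,numpy as np;a=cv2.imread('pics/c12.png');a=cv2.resize(a[190:270,155:255],(500,400),interpolation=2)
b=cv2.imread('pics/s12.png');b=cv2.resize(b[140:215,250:310],(300,400),interpolation=2)
cv2.imwrite('pics/m12.png',np.hstack([a,b]))"
```

```text
time: 14.82
tool_pos: [0.5066, -0.1752, 0.1138]
tool_rot: [-1.57, 0.0, 0.051]
contact_force: [-0.2, 0.6, -2.0]
opening: 0.0134
time: 16.2
tool_pos: [0.5113, -0.2741, 0.2623]
tool_rot: [-1.568, 0.002, 0.051]
contact_force: [-0.1, -0.7, 0.2]
opening: 0.0553
16.2 [ 0.5113 -0.2741  0.2623] [-1.5684  0.0021  0.0513] [-0.1 -0.7  0.2] 0.0553
16.25 [ 0.5113 -0.2738  0.2622] [-1.5683  0.0024  0.0518] [-0.7  0.6  0. ] 0.055
16.3 [ 0.5114 -0.2738  0.2623] [-1.5684  0.0024  0.052 ] [-0.  -0.8  0. ] 0.0551
```

View pics/w12.png

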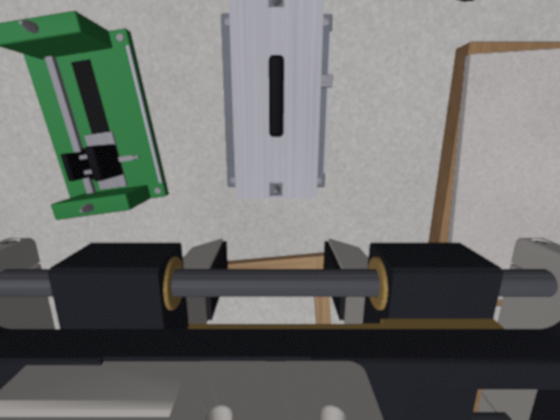

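View pics/m12.png

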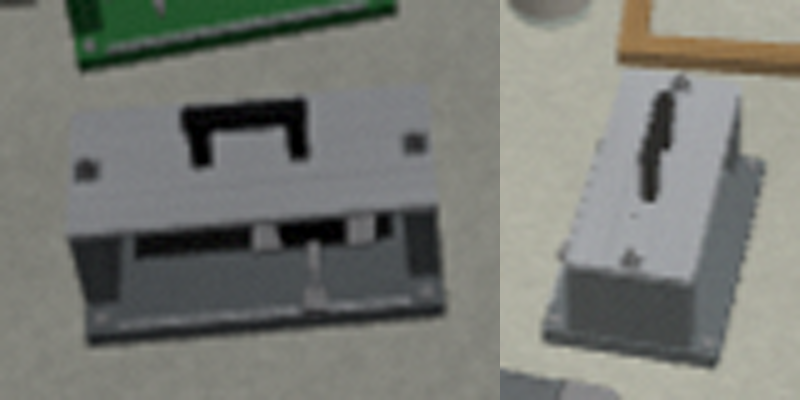

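The cover lies on both blocks with a pin in each hole (wrist (276,1) and (276,188)). In the scene crop the pointer still meets the clip at (314,290). One depth check of level and height, plus a check that the bystanders have not moved.

Run:
```python
from h import *
import pickle
st,p,d=pickle.load(open("pics/w12.pkl","rb"))
C=cloud("wrist",d,st);Q=np.vstack([C[15:185,238:262].reshape(-1,3),C[15:185,292:312].reshape(-1,3)])
c=Q.mean(0);A=np.c_[Q[:,:2]-c[:2],np.ones(len(Q))];s=np.linalg.lstsq(A,Q[:,2],rcond=None)[0];print("tilt x,y; top z",s)
a=cv2.imread("pics/c12.png").astype(int);b=cv2.imread("pics/scene0.png").astype(int);m=(np.abs(a-b).max(2)>45).astype(np.uint8);m=cv2.morphologyEx(m,2,np.ones((3,3)))
n,_,S,_=cv2.connectedComponentsWithStats(m);print([list(x) for x in S[1:] if x[4]>15])
```

```text
** On entry to DLASCL parameter number  4 had an illegal value
 ** On entry to DLASCL parameter number  4 had an illegal valueTraceback (most recent call last):
  File "<stdin>", line 5, in <module>
    x, resids, rank, s = _umath_linalg.lstsq(a, b, rcond,
                         ~~~~~~~~~~~~~~~~~~~^^^^^^^^^^^^^
                                             signature=signature)
                                             ^^^^^^^^^^^^^^^^^^^^
    raise LinAlgError("SVD did not converge in Linear Least Squares")
numpy.linalg.LinAlgError: SVD did not converge in Linear Least Squares
```

Run:
```python
from h import *
import pickle
st,p,d=pickle.load(open("pics/w12.pkl","rb"))
C=cloud("wrist",d,st);Q=np.vstack([C[15:185,238:262].reshape(-1,3),C[15:185,292:312].reshape(-1,3)]);Q=Q[~np.isnan(Q[:,0])]
c=Q.mean(0);A=np.c_[Q[:,:2]-c[:2],np.ones(len(Q))];s=np.linalg.lstsq(A,Q[:,2],rcond=None)[0];print("tilt x,y; top z",s)
a=cv2.imread("pics/c12.png").astype(int);b=cv2.imread("pics/scene0.png").astype(int);m=(np.abs(a-b).max(2)>45).astype(np.uint8);m=cv2.morphologyEx(m,2,np.ones((3,3)))
n,_,S,_=cv2.connectedComponentsWithStats(m);print([x.tolist() for x in S[1:] if x[4]>15])
```

```text
tilt x,y; top z [-0.00014972  0.00045515  0.08043959]
[[139, 8, 34, 33, 636], [167, 34, 10, 8, 49], [91, 43, 5, 4, 18], [108, 44, 5, 6, 20], [122, 47, 23, 13, 168], [167, 47, 6, 6, 18], [91, 52, 7, 4, 21], [116, 55, 58, 136, 4038], [278, 80, 55, 49, 1642], [67, 89, 14, 16, 119], [109, 89, 5, 10, 38], [234, 209, 7, 7, 41], [169, 210, 47, 27, 689], [327, 211, 8, 26, 137], [203, 218, 39, 21, 434], [199, 235, 5, 5, 23]]
```

The plate top is at 80.4 mm (80 expected) and level within 0.001 rad. Only the arm, the regulator and the cover's old place changed in the scene picture.

```bash
python3 -c "
from cell import robot;print(robot.hand_in())"
```

```text
the job is handed in; nothing more can be done
None
```

The gate is set and locked at the index clip and the cover is seated on the regulator; I handed the job in at about 16.3 s.

- **Gate:** I squeezed the lock tab with 25 N and slid the gate about 73 mm with the tab held in. After I let go, the wrist view showed the pointer about 0.6 mm from the index tip and the tab sprung back. My earlier distance estimates ranged from 73 to 75 mm. After the cover went on, the scene view still showed the pointer at the clip.
- **Cover:** I carried it by its bar, centred the holes over the pins by looking through the front hole, and lowered it. Afterwards both pins showed in the holes. The plate top measured 80.4 mm against 80 expected, with tilt under 0.001 rad.
- **Surroundings:** The before-and-after scene pictures differ only at the arm, the regulator and the cover's old place. No bystander moved visibly, and the gripper was clear of everything at hand-in.

Two attempts failed without effect: the first move command was refused for missing keys, and the first depth fit crashed on empty readings and was rerun. I did not check the seated cover's centring numerically; I only saw it in the pictures.

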